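# Reset the gap of a coupler's plate capacitor and lock it

### The arm

A 7-joint arm with a two-finger parallel gripper is mounted at the origin on the work surface. World frame = base frame: x ahead of the robot, y to its left, z up, the work surface at z = 0. Lengths are in m, angles in rad, forces in N, time in s.
With the tool pointing down it reaches from about 0.4 to 0.75 m from the base axis. Payload 19.5 kg.
Tool frame: the origin (TCP) lies on the centre line of the jaws, within the pads' length; the fingertips stand 8 mm ahead of it and the grasp point (between the pads) lies 11 mm behind it; z points along the fingers, y is the direction in which the jaws open and shut (so a half turn about z gives the same grasp; the last joint's range is limited). The gripper opens to 85 mm and grips with 20 to 120 N. Pads are 22 mm wide; open, the fingers measure 114 mm over their backs; the gripper's body (76 mm by 85 mm) begins 54 mm behind the grasp point. The pads swing forward as they close: fully open they stand 13 mm farther back than shut.
Start: joints at [1.301, 0.707, -0.028, 1.485, 0.022, 0.951, -0.075], TCP at [0.13, -0.56, 0.239] pointing down, gripper open.
Joint ranges: [-2.71, 2.71], [-0.32, 2.16], [-1.57, 1.52], [0, 2.45], [-1.46, 4.6], [0, 2.02], [-2.83, 2.83]. Speed limits (rad/s): [1.89, 1.89, 2.57, 2.57, 3.01, 3.01, 3.01].

### API

Orientations are given as a rotation vector (axis times angle).
In Python, from rig import r gives the robot as it stands.
- The arm moves only by the shell command python3 -m crank 'ROWS' [FORCE]. ROWS is JSON, a list of rows, each a list of 3 entries, a list of its own where there are three numbers: the shift along the tool's x, y, z in units of 50 mm (1.0 is 50 mm), then the turn, a rotation vector about the tool's x, y, z in units of 5 degrees (1.0 is 5 degrees), then the finger opening in mm, from 0 to 85.4. In form: [[[dx, dy, dz], [ax, ay, az], gripper], ...]. A call has 1 to 12 rows; each row shifts and turns the commanded pose from where the row before left it, along the tool's axes as they then stand; what a row does not reach is not made up. A row lasts 1/8 s, in which the tool goes at most 62.5 mm and 10.7 degrees, less where a joint would pass 70% of its speed; a pose out of reach is approached as far as the arm can. A call is refused whole if a number of a shift passes 1 or a number of a turn 1, either way. A call with a gripper value outside its range is refused whole. The fingers move at their own pace and stop on an object; FORCE is the grip in N (left out, the last holds). Time passes only in rows, so rows that do not move let the fingers close. It gives the time, the measured TCP pose, the force and the opening at its end, in the units of the state.
- r.observe(): the state, without advancing time (a new reading comes with each control period).
- r.get_image(name): name is "side" or "top"; returns a dict with "img" (480x640x3 uint8, red, green, blue), "fx", "fy", "cx", "cy" (pixels), "k1" (the pictures are not rectified: a ray, as slopes to the right and down, at radius r is drawn at 1 + k1 r^2 times it, then the intrinsics apply), "cam_to_world" (4x4, takes a point from camera to world coordinates). Camera axes: x right, y up, looking along -z (the intrinsics and any distortion apply to the point x, -y, -z); pixel columns grow to the right and rows downward; lengths in m; the calibration is good to about 2 mm. A picture is of the moment at which its call begins. There is no depth.
- r.hand_in(): hands the job in, once; it reports no verdict.
The state is a dict: "time_s": time; "joints": joint angles; "dq": joint speeds; "effort": joint torques, N m; "position": TCP position; "orientation": TCP orientation; "contact_force": force on the tool from outside, world axes, zero at the start; "torque": the same for the moment, N m; "width": finger opening in m.
Only numpy, scipy, OpenCV 4.12 (cv2) and the standard library are available. Lean on these libraries where they do the work, as an engineer would, in place of code of your own. Each camera call takes 0.05 s, during which the arm holds its last target.

### The job

On the antenna coupler, loosen the hexagonal lock nut, then turn the flat-headed spindle above it gently clockwise until you feel the two round plates just touch, and back it off a quarter turn so that they stand about 3 mm apart. Then retighten the lock nut firmly, but not with brute force, leave the gap as set, and let go; leave the other things where they are.

Things in the scene. Friction and masses are not known exactly. Their poses are not given: they have to be found in the camera images.
- coupler: Antenna coupler, fixed: aluminium base 160 x 240 x 12 mm; two ribbed white posts 124 mm apart carry a bridge 40 x 160 mm (64 wide in the middle), top 100 mm above the desk; on its middle a round steel boss 40 mm across. Origin at the middle of the base's underside; z up, y along the bridge. The upright axis of spindle, nut and plates passes through it.
- lock_nut: Brass hexagon nut round the spindle, 32 mm across flats, 20 mm high. Origin at its underside's centre, about 116 mm up; flats face own +-x and every 60 deg. Clockwise from above tightens. Starts tight; free after 0.6 rad of unscrewing, stop 1.9 rad further; moves 2 mm/rad. Meeting the washer, torque grows 1 to 2 N m/rad. Firm: 0.2 to 0.5 N m; under 0.12 slack, over 0.8 overtight. Stays as left.
- tab_washer: Steel washer 36 mm across, 4 mm thick, under the nut; two bent tabs, 29 mm from the axis, between lugs of the bridge (tops 115 mm up) stop it turning, so that the nut drags the spindle hardly at all. Origin at the centre of its underside, 112 mm up, z up.
- spindle: Steel adjuster through the nut; only turns. Its flat head is a bar 20 (own x) x 10 (own y) x 34 mm high, 28 to 62 mm above the origin; its foot is 4 mm above the tight nut's top. Origin on the axis, 112 mm up. Clockwise from above lowers the upper plate 2 mm/rad. Jammed while the nut is tight; else turns with 0.03 N m. When the plates touch, torque grows 1 N m/rad. Touch comes within 2.7 rad.
- upper_plate: Upper round aluminium plate under the bridge, 64 mm across, 4 mm thick; goes up and down with the spindle. Origin at the centre of its underside.
- lower_plate: Lower round aluminium plate on a white insulator, 64 mm across, 4 mm thick; height varies. Origin at the centre of its upper face: the gap is the upper plate's origin height less this one's. A light touch (0.05 to 0.15 N m at the spindle) is enough; over 0.3 N m bends the plates.
- spare_nut: Bystander: smaller brass nut, 24 mm across flats, 12 mm high, lying on the coupler's base. Origin at its underside.
- insulator: Bystander: loose white insulator, 28 mm across, 36 mm high, on the coupler's base. Origin at its underside.
- telegraph_key: Bystander: Morse key on a wooden base 130 x 75 mm, 50 mm high. Origin at its underside.
- mug: Bystander: white mug, 76 mm across, 90 mm high. Origin at its underside.
- screwdriver: Bystander: black screwdriver 200 mm long. Origin at its underside.
- headset: Bystander: black headset lying flat, about 180 x 190 mm, 28 mm high. Origin between the ear cups, at the underside.

How it is judged:
On the way, in this order (a step that is already met when the one before it is completed fails the run):
1. the lock nut is loose on its washer (contact force between lock_nut and tab_washer below 1.5 N), for 0.2 s.
2. the plates have been brought to touch, pressing with more than 10 N (0.02 N m at the spindle) (contact force between upper_plate and lower_plate above 10 N), for 0.05 s.
3. backed off to a gap of 2.2 to 4.2 mm (z of upper_plate in the frame of lower_plate between 0.0022 and 0.0042 m), for 0.2 s.
At the end, for the whole second after the job is handed in: The lock nut is tight, pressing on its washer with 22 to 170 N (about 0.12 to 0.8 N m of turning), and the plates stand 2.2 to 4.2 mm apart (all of step 3 and contact force between lock_nut and tab_washer above 22 N); the robot touches nothing.
It fails at once if the lock nut is overtightened (over 170 N on the washer, about 0.8 N m) (contact force between lock_nut and tab_washer above 170 N).
It fails at once if the plates are pressed together with more than 150 N (0.3 N m at the spindle) (contact force between upper_plate and lower_plate above 150 N).
It fails at once if a bystander is moved by more than 20 mm (distance of any of spare_nut, insulator, telegraph_key, mug, screwdriver, headset from where it was at the start of the episode above 0.02 m).
It also fails if it takes over 70 s, if anything falls off the work surface, if the arm or the gripper's body presses on something with over 40 N, if the wrist force passes 120 N, or if a joint passes its speed limit or range.

## Working session

There is one attempt and no reset: what is moved stays moved. The work goes in short steps, Python scripts to look and compute and a shell command to move; the robot and the scene stay as the last step left them, time stands still between calls to the robot, and variables do not carry over. Pictures are saved under pics/ and viewed, and the job is handed in when it is done.

```bash
ls; mkdir -p pics; python3 - <<'E'
from rig import r
import cv2
s=r.observe()
for k,v in s.items(): print(k,v)
for n in("side","top"):
    d=r.get_image(n); cv2.imwrite(f"pics/{n}0.png",d["img"][:,:,::-1]); print({k:v for k,v in d.items() if k!="img"})
E
```

```text
pics
time_s 0.0
joints [ 1.30134867  0.70709544 -0.02765828  1.4849878   0.02200961  0.95090361
 -0.07552212]
dq [-1.31750699e-03  6.42162163e-04 -9.08748267e-05 -6.59839100e-05
 -4.21642938e-04  1.39960253e-03  1.16567155e-03]
effort [ 4.31597815e-03 -8.83188772e+01  1.23605780e+00 -2.36159921e+01
  1.71188585e-02  6.59394980e-03  1.17074759e-05]
position [ 0.12978524 -0.55990205  0.23883406]
orientation [-3.12016734e+00 -3.56872540e-01  2.20105351e-04]
contact_force [ 0.31608902 -0.06019359  0.05086494]
torque [-0.02100601  0.03533569  0.0550641 ]
width 0.0857043713617418
{'fx': 461.10211431363155, 'fy': 461.10211431363155, 'cx': 320.5960418594037, 'cy': 238.40618284289386, 'k1': -0.12269590982803794, 'cam_to_world': array([[-0.8851551 ,  0.32775865, -0.33026461,  0.19360013],
       [-0.46511912, -0.60369979,  0.64746488,  0.69053206],
       [ 0.01283154,  0.72671922,  0.68681477,  0.83251854],
       [ 0.        ,  0.        ,  0.        ,  1.        ]])}
{'fx': 598.5819517590754, 'fy': 598.5819517590754, 'cx': 316.7264277396096, 'cy': 234.3798159468073, 'k1': 0.05173732160456256, 'cam_to_world': array([[ 0.01979466,  0.98888339, -0.14736966,  0.34910133],
       [-0.99966028,  0.01707589, -0.01969109, -0.04516617],
       [-0.01695572,  0.14770937,  0.98888546,  1.44160598],
       [ 0.        ,  0.        ,  0.        ,  1.        ]])}
```

View pics/side0.png

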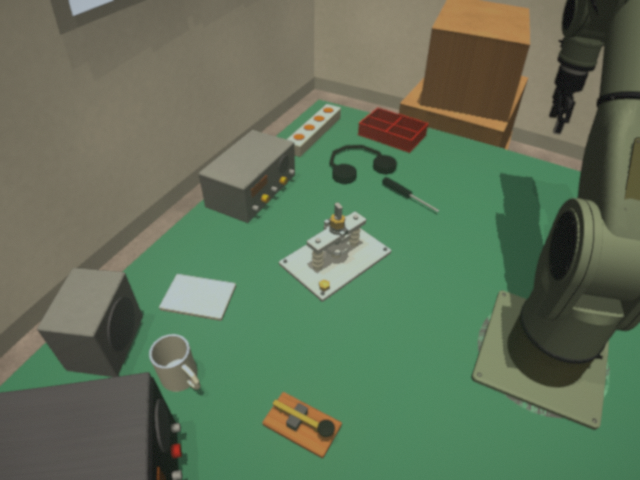

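View pics/top0.png

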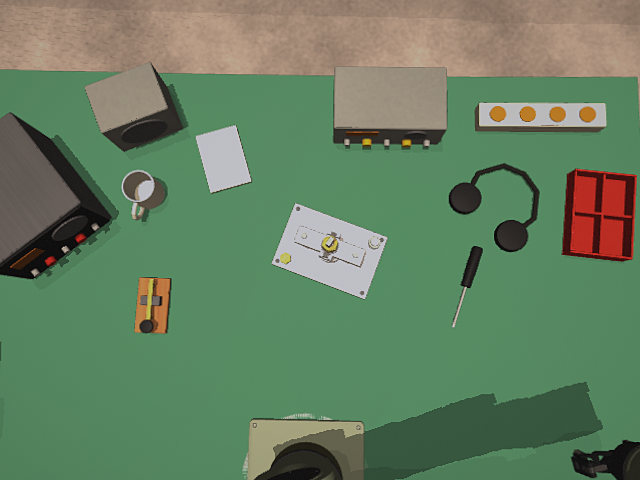

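The top view shows the coupler at about (330,250) with the nut near (330,243). The spare nut is at (286,258) and the loose insulator at (375,242). I'll zoom in on these.

```bash
cat > h.py <<'E'
import numpy as np, cv2
from rig import r
def K(d): return np.array([[d["fx"],0,d["cx"]],[0,d["fy"],d["cy"]],[0,0,1]]), np.array([d["k1"],0,0,0,0.])
def ray(d,uv):
    k,D=K(d); p=cv2.undistortPoints(np.array([[uv]],float),k,D)[0,0]
    M=d["cam_to_world"]; v=M[:3,:3]@np.array([p[0],-p[1],-1]); return M[:3,3],v/np.linalg.norm(v)
def onz(d,uv,z):
    o,v=ray(d,uv); return o+v*(z-o[2])/v[2]
def proj(d,P):
    M=d["cam_to_world"]; c=(np.atleast_2d(P)-M[:3,3])@M[:3,:3]; c=c*[1,-1,-1]
    k,D=K(d); return cv2.projectPoints(c.reshape(-1,1,3),np.zeros(3),np.zeros(3),k,D)[0][:,0]
def crop(d,n,u,v,w,h,s):
    im=d["img"][v:v+h,u:u+w,::-1]; cv2.imwrite(f"pics/{n}.png",cv2.resize(im,None,fx=s,fy=s,interpolation=cv2.INTER_CUBIC))
E
python3 - <<'E'
from h import *
d=r.get_image("top"); crop(d,"topz",265,195,130,110,6)
s=r.get_image("side"); crop(s,"sidez",270,190,130,115,6)
# base corners
m=cv2.inRange(cv2.cvtColor(d["img"],cv2.COLOR_RGB2HSV),(0,0,110),(180,45,255))
cs=[c for c in cv2.findContours(m,cv2.RETR_EXTERNAL,cv2.CHAIN_APPROX_NONE)[0] if cv2.pointPolygonTest(c,(300,220),False)>=0]
c=max(cs,key=cv2.contourArea); W=np.array([onz(d,p[0],.012)[:2]*1000 for p in c],np.float32)
rc=cv2.minAreaRect(W); print(rc)
print(cv2.boxPoints(rc))
E
```

```text
((524.8902587890625, -47.69810485839844), (240.27017211914062, 159.29441833496094), 70.24034881591797)
[[ 409.31805 -133.83278]
 [ 559.2331  -187.68628]
 [ 640.46246   38.43657]
 [ 490.54742   92.29007]]
```

```bash
ls pics
```

```text
side0.png
sidez.png
top0.png
topz.png
```

View pics/topz.png

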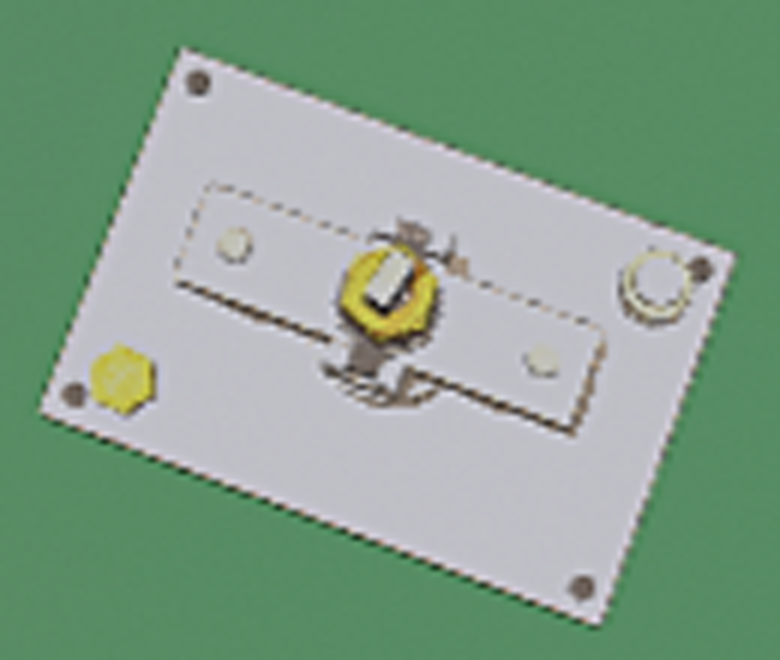

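View pics/sidez.png

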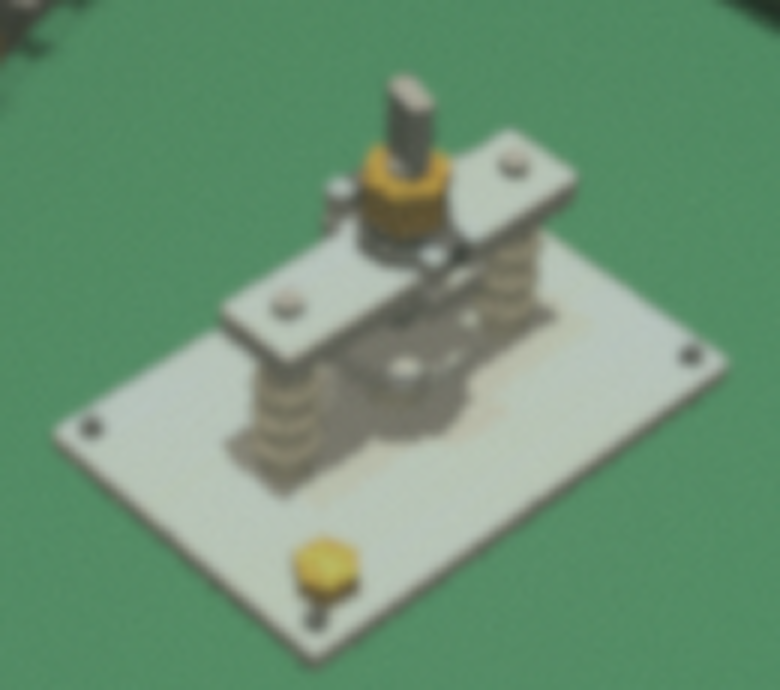

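```bash
python3 - <<'E'
from h import *
S=8
d=r.get_image("top"); u0,v0,w,h=310,222,44,44
big=cv2.resize(d["img"][v0:v0+h,u0:u0+w],None,fx=S,fy=S,interpolation=cv2.INTER_CUBIC)
hsv=cv2.cvtColor(big,cv2.COLOR_RGB2HSV)
def back(p): return [(p[0]+.5)/S-.5+u0,(p[1]+.5)/S-.5+v0]
print("exp nut centre px",proj(d,[.525,-.048,.136]),"head",proj(d,[.525,-.048,.174]))
vis=big[:,:,::-1].copy()
def biggest(m):
    return max(cv2.findContours(m,cv2.RETR_EXTERNAL,cv2.CHAIN_APPROX_NONE)[0],key=cv2.contourArea)
mn=cv2.inRange(hsv,(15,90,120),(40,255,255)); c=cv2.convexHull(biggest(mn)); cv2.polylines(vis,[c],True,(255,0,0),1)
dense=[]
cc=c[:,0]
for a,b in zip(cc,np.roll(cc,-1,0)):
    for t in np.linspace(0,1,20,endpoint=False): dense.append(a+(b-a)*t)
W=np.array([onz(d,back(p),.136)[:2]*1000 for p in dense])
print("nut bbox centre",(W.max(0)+W.min(0))/2,W.max(0)-W.min(0))
for a in range(0,180,6):
    n=np.array([np.cos(np.radians(a)),np.sin(np.radians(a))]); q=W@n; print(a,round(q.max()-q.min(),1),round((q.max()+q.min())/2-np.array([525,-48])@n,1),end=" | ")
print()
# head: low saturation and bright inside nut region
mh=cv2.inRange(hsv,(0,0,170),(180,60,255)); 
cx=proj(d,[.525,-.048,.174])[0]; n,l,st,ce=cv2.connectedComponentsWithStats(mh)
px=int((cx[0]-u0+.5)*S),int((cx[1]-v0+.5)*S); k=l[px[1],px[0]]; print("label",k,st[k] if k else None)
if k:
    c=biggest((l==k).astype(np.uint8)); cv2.polylines(vis,[c],True,(0,0,255),1)
    W=np.array([onz(d,back(p[0]),.174)[:2]*1000 for p in c],np.float32); print("head",cv2.minAreaRect(W))
cv2.imwrite("pics/nutz.png",cv2.resize(vis,None,fx=1.7,fy=1.7))
E
```

```text
exp nut centre px [[329.65891057 242.99565543]] head [[329.73723127 240.62247585]]
nut bbox centre [525.16042254 -47.51792438] [35.63573274 35.06559995]
0 35.6 0.2 | 6 34.9 0.2 | 12 33.7 0.1 | 18 32.9 -0.2 | 24 33.7 -0.5 | 30 34.6 -0.4 | 36 35.3 -0.4 | 42 35.6 -0.3 | 48 35.5 -0.3 | 54 35.1 -0.3 | 60 34.5 -0.2 | 66 33.8 0.1 | 72 32.9 0.4 | 78 33.2 0.4 | 84 34.1 0.4 | 90 35.1 0.5 | 96 35.9 0.6 | 102 36.3 0.7 | 108 36.3 0.8 | 114 36.0 0.8 | 120 35.4 0.9 | 126 34.3 0.9 | 132 33.3 0.7 | 138 33.1 0.1 | 144 34.2 -0.0 | 150 34.8 -0.2 | 156 35.4 -0.1 | 162 35.9 -0.1 | 168 36.2 -0.1 | 174 36.1 -0.1 | 
label 2 [ 128  119   63   70 2147]
head ((524.9539184570312, -47.245208740234375), (8.965057373046875, 19.14026641845703), 55.67209243774414)
```

View pics/nutz.png

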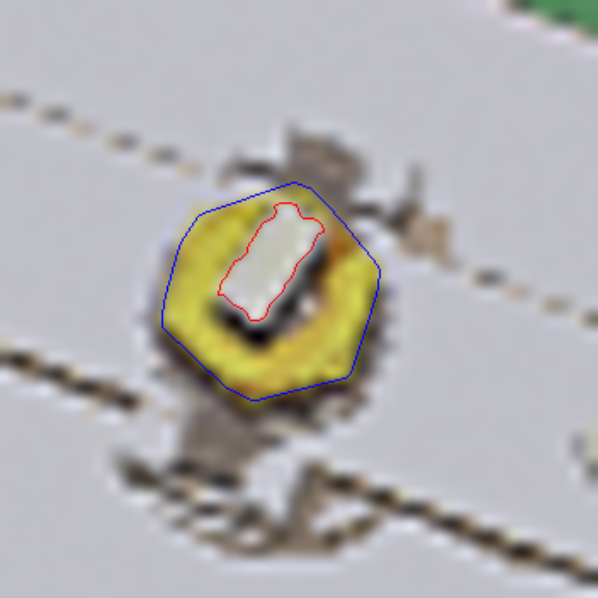

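The base rectangle comes out at 240×159 mm, against the given 240×160. The nut centre and head centre agree with the base centre within 1 mm, so the axis is at (0.525, -0.0475). The nut flats are at about 16° mod 60, and the head's long side is at about 146°. I'll move over the axis.

```bash
cat > st.py <<'E'
import sys
from h import *
from scipy.spatial.transform import Rotation as R
def st(tgt=None,yaw=None):
    s=r.observe(); M=R.from_rotvec(s["orientation"]).as_matrix(); p=s["position"]
    th=np.degrees(np.arctan2(M[1,1],M[0,1]))
    print("t",round(s["time_s"],2),"p",np.round(p*1000,1),"th",round(th,2),"tilt z",np.round(M[:,2],3),"w",round(s["width"]*1000,1))
    print("j",np.round(s["joints"],2),"F",np.round(s["contact_force"],2),"T",np.round(s["torque"],3))
    if tgt is not None: print("shift units",np.round(M.T@(np.array(tgt)-p)/.05,3))
    if yaw is not None: print("az units",round((th-yaw)/5,2))
if __name__=="__main__":
    a=[float(x) for x in sys.argv[1:]]
    st(a[:3] if len(a)>=3 else None, a[3] if len(a)>3 else None)
E
python3 st.py .525 -.0475 .239 16
```

```text
t 0.25 p [ 129.8 -560.   239.1] th -76.95 tilt z [-0.     0.001 -1.   ] w 85.3
j [ 1.3   0.71 -0.03  1.48  0.02  0.95 -0.08] F [0.72 0.13 0.41] T [-0.012  0.    -0.011]
shift units [ 1.0014e+01 -8.2010e+00  6.0000e-03]
az units -18.59
```

```bash
python3 -m crank '[[[0.4,-0.33,0],[0,0,0],60],[[0.8,-0.66,0],[0,0,0],60],[[0.8,-0.66,0],[0,0,0],60],[[0.8,-0.66,0],[0,0,0],60],[[0.8,-0.66,0],[0,0,0],60],[[0.8,-0.66,0],[0,0,0],60],[[0.8,-0.66,0],[0,0,0],60]]'; python3 st.py .525 -.0475 .239 16
```

```text
time_s: 1.12
position: [0.3356, -0.291, 0.2394]
orientation: [3.121, 0.357, 0.0]
contact_force: [1.3, -0.5, 0.2]
width: 0.0601
t 1.12 p [ 335.6 -291.   239.4] th -76.95 tilt z [ 0.  0. -1.] w 60.1
j [ 0.63  0.52  0.02  1.93 -0.02  0.69 -0.68] F [ 1.31 -0.47  0.21] T [-0.045 -0.117 -0.02 ]
shift units [ 4.79  -3.89   0.008]
az units -18.59
```

```bash
python3 -m crank '[[[0.8,-0.65,0],[0,0,0],60],[[0.8,-0.65,0],[0,0,0],60],[[0.8,-0.65,0],[0,0,0],60],[[0.8,-0.65,0],[0,0,0],60],[[0.8,-0.65,0],[0,0,-1],60],[[0.8,-0.65,0],[0,0,-1],60],[[0,0,0],[0,0,-1],60],[[0,0,0],[0,0,-1],60],[[0,0,0],[0,0,-1],60],[[0,0,0],[0,0,-1],60],[[0,0,0],[0,0,-1],60]]'; python3 -m crank '[[[0,0,0],[0,0,-1],60],[[0,0,0],[0,0,-1],60],[[0,0,0],[0,0,-1],60],[[0,0,0],[0,0,-1],60],[[0,0,0],[0,0,-1],60],[[0,0,0],[0,0,-1],60],[[0,0,0],[0,0,-1],60],[[0,0,0],[0,0,-1],60],[[0,0,0],[0,0,-1],60],[[0,0,0],[0,0,-1],60],[[0,0,0],[0,0,-1],60],[[0,0,0],[0,0,-0.6],60]]'; python3 st.py .525 -.0475 .239 16
```

```text
time_s: 2.5
position: [0.5208, -0.0457, 0.2393]
orientation: [-2.867, -1.283, 0.0]
contact_force: [0.4, -0.1, -0.1]
width: 0.0602
time_s: 4.0
position: [0.5207, -0.0458, 0.2392]
orientation: [-1.887, -2.512, 0.0]
contact_force: [-1.2, -0.4, -0.2]
width: 0.0602
t 4.0 p [520.7 -45.8 239.2] th 16.17 tilt z [-0.  0. -1.] w 60.2
j [ 0.25  0.65 -0.41  1.67  0.32  0.89 -0.  ] F [-1.22 -0.39 -0.22] T [-0.002  0.035 -0.022]
shift units [-0.057  0.072  0.005]
az units 0.03
```

```bash
python3 -m crank '[[[-0.06,0.07,0],[0,0,0],60],[[0,0,0.5],[0,0,0],60],[[0,0,0.5],[0,0,0],60],[[0,0,0.5],[0,0,0],55],[[0,0,0.4],[0,0,0],50],[[0,0,0.2],[0,0,0],50],[[0,0,0.1],[0,0,0],50],[[0,0,0],[0,0,0],50]]' 30; python3 st.py .525 -.0475 .127 16; python3 - <<'E'
from h import *
d=r.get_image("top"); crop(d,"t1",280,180,110,110,6)
s=r.get_image("side"); crop(s,"s1",270,150,130,115,6)
E
```

```text
time_s: 5.0
position: [0.5252, -0.0476, 0.1295]
orientation: [1.89, 2.509, 0.0]
contact_force: [0.2, -0.6, -0.3]
width: 0.0498
t 5.0 p [525.2 -47.6 129.5] th 16.03 tilt z [ 0.  0. -1.] w 49.8
j [ 0.21  0.81 -0.33  1.78  0.42  0.62 -0.09] F [ 0.17 -0.64 -0.32] T [0.008 0.02  0.017]
shift units [ 0.003 -0.002  0.051]
az units 0.01
```

View pics/s1.png

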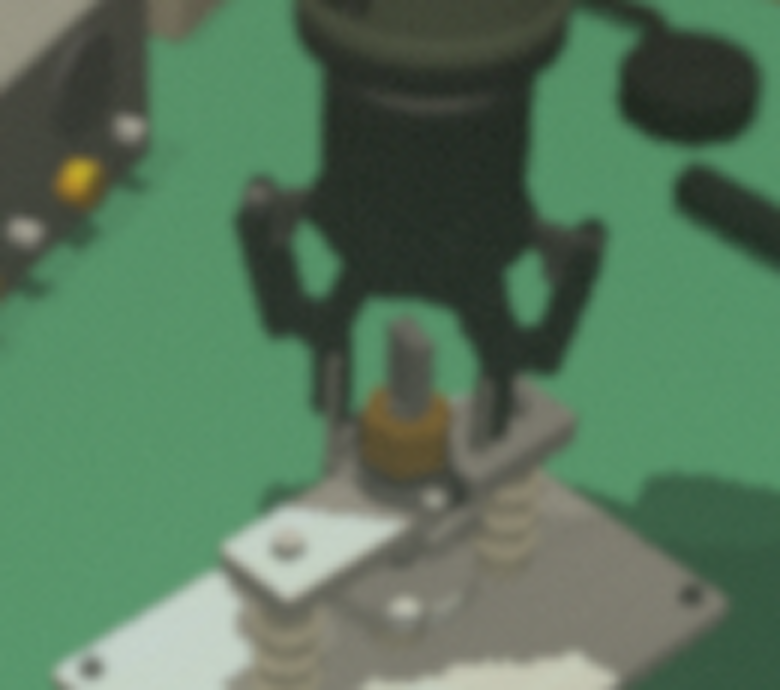

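View pics/t1.png

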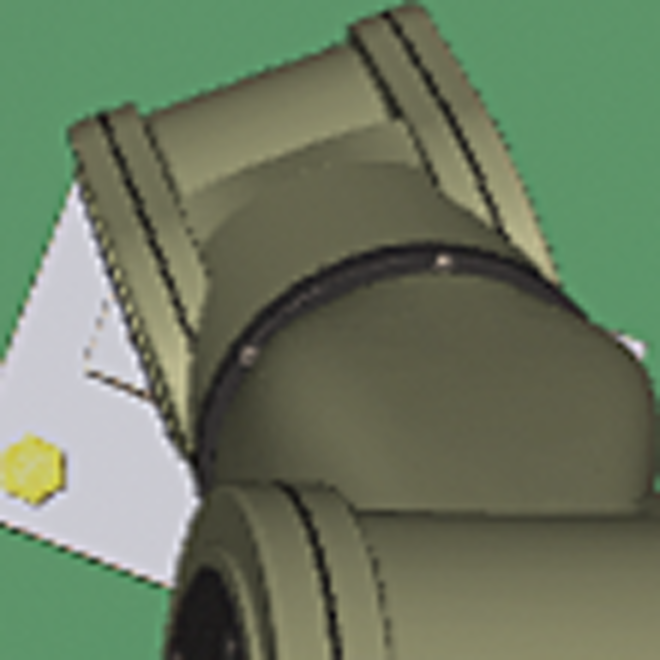

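The side view shows the fingers straddling the nut at (405,430), with the head clear between them. I'll go down 2 mm and grip.

```bash
python3 -m crank '[[[0,0,0.04],[0,0,0],40],[[0,0,0],[0,0,0],35],[[0,0,0],[0,0,0],30],[[0,0,0],[0,0,0],30],[[0,0,0],[0,0,0],30]]' 60; python3 st.py .525 -.0475 .127 16
```

```text
time_s: 5.72
position: [0.5265, -0.0472, 0.128]
orientation: [1.888, 2.508, 0.004]
contact_force: [8.0, 2.1, 3.9]
width: 0.0311
t 5.72 p [526.5 -47.2 128. ] th 16.05 tilt z [ 0.004  0.001 -1.   ] w 31.1
j [ 0.2   0.81 -0.33  1.78  0.42  0.61 -0.09] F [7.98 2.09 3.94] T [ 0.295 -1.534 -0.058]
shift units [ 0.002 -0.03   0.019]
az units 0.01
```

```bash
python3 -m crank '[[[0,0.03,0],[0,0,0],30],[[0,0,0],[0,0,0],30]]'; python3 st.py; python3 -m crank '[[[0,0,-0.003],[0,0,-0.5],30],[[0,0,-0.003],[0,0,-1],30],[[0,0,-0.003],[0,0,-1],30],[[0,0,0],[0,0,0],30]]'; python3 st.py
```

```text
time_s: 5.98
position: [0.5266, -0.0472, 0.1279]
orientation: [1.889, 2.509, 0.001]
contact_force: [-2.5, -0.1, 11.0]
width: 0.0313
t 5.97 p [526.6 -47.2 127.9] th 16.04 tilt z [ 0.001 -0.    -1.   ] w 31.3
j [ 0.2   0.81 -0.33  1.78  0.42  0.62 -0.09] F [-2.49 -0.08 10.97] T [-0.01   0.481 -0.211]
time_s: 6.48
position: [0.5267, -0.0472, 0.1281]
orientation: [1.604, 2.701, 0.001]
contact_force: [0.6, 0.7, 6.0]
width: 0.0316
t 6.47 p [526.7 -47.2 128.1] th 28.59 tilt z [ 0.001  0.    -1.   ] w 31.6
j [ 0.24  0.82 -0.39  1.78  0.49  0.64  0.06] F [0.64 0.75 6.02] T [ 0.028 -0.062  0.015]
```

```bash
python3 -m crank '[[[0,0,-0.005],[0,0,-1],30],[[0,0,-0.005],[0,0,-1],30],[[0,0,-0.005],[0,0,-1],30],[[0,0,-0.005],[0,0,-1],30],[[0,0,-0.005],[0,0,-1],30],[[0,0,-0.005],[0,0,-1],30]]'; python3 st.py;python3 -m crank '[[[0,0,-0.004],[0,0,-1],30],[[0,0,-0.004],[0,0,-1],30],[[0,0,-0.004],[0,0,-1],30],[[0,0,-0.004],[0,0,-1],30],[[0,0,-0.004],[0,0,-1],30],[[0,0,0],[0,0,0],30],[[0,0,0],[0,0,0],30]]'; python3 st.py
```

```text
time_s: 7.22
position: [0.527, -0.0469, 0.1292]
orientation: [0.848, 3.024, 0.002]
contact_force: [5.8, 2.1, -8.8]
width: 0.0311
t 7.22 p [527.  -46.9 129.2] th 58.68 tilt z [ 0.001  0.001 -1.   ] w 31.1
j [ 0.31  0.84 -0.54  1.77  0.63  0.7   0.45] F [ 5.83  2.1  -8.79] T [ 0.507 -1.274 -0.022]
time_s: 8.1
position: [0.527, -0.0466, 0.1301]
orientation: [0.177, 3.135, 0.002]
contact_force: [7.5, 3.3, -12.3]
width: 0.0309
t 8.1 p [527.  -46.6 130.1] th 83.54 tilt z [ 0.001  0.001 -1.   ] w 30.9
j [ 0.37  0.87 -0.66  1.77  0.74  0.77  0.79] F [  7.51   3.25 -12.25] T [ 0.792 -1.625  0.095]
```

```bash
python3 -m crank '[[[0,0,0],[0,0,0],50],[[0,0,0],[0,0,0],50],[[0,0,-0.2],[0,0,1],50],[[0,0,-0.3],[0,0,1],50],[[0,0,0],[0,0,1],45],[[0,0,0],[0,0,1],40],[[0,0,0],[0,0,1],35],[[0,0,0],[0,0,0.6],30]]'; python3 st.py .5265 -.047 .156 55.7;  python3 - <<'E'
from h import *
s=r.get_image("side"); crop(s,"s2",270,150,130,115,6)
E
```

```text
time_s: 9.1
position: [0.5263, -0.0473, 0.1554]
orientation: [-0.934, -2.999, 0.0]
contact_force: [0.1, 0.2, -0.7]
width: 0.0298
t 9.1 p [526.3 -47.3 155.4] th 55.41 tilt z [-0. -0. -1.] w 29.8
j [ 0.32  0.8  -0.56  1.75  0.58  0.76  0.44] F [ 0.11  0.22 -0.75] T [ 0.028 -0.015 -0.008]
shift units [ 0.     0.006 -0.013]
az units -0.06
```

View pics/s2.png

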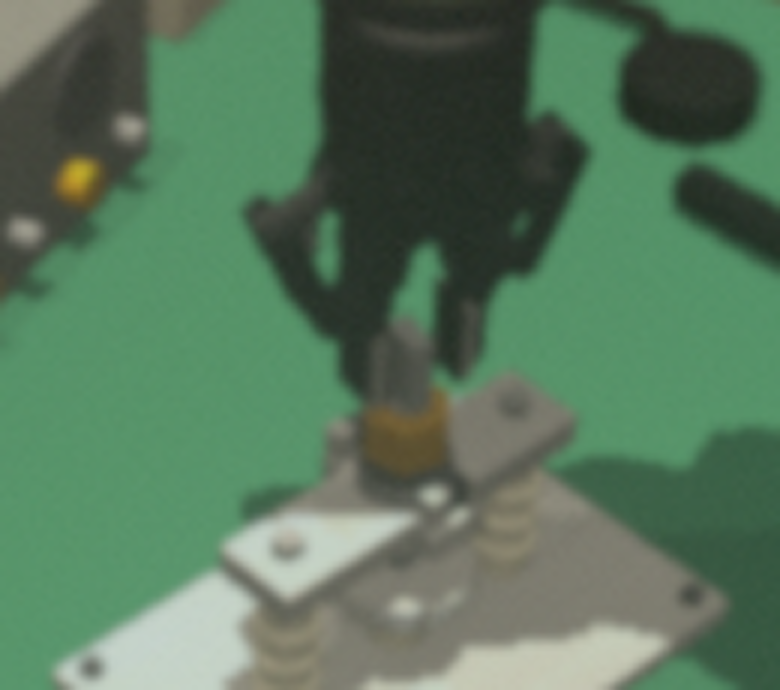

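The nut has turned, and the fingers straddle the flat head at (400,360). I'll close on the head.

```bash
python3 -m crank '[[[0,0,0],[0,0,0],20],[[0,0,0],[0,0,0],14],[[0,0,0],[0,0,0],8],[[0,0,0],[0,0,0],8],[[0,0,0],[0,0,0],8],[[0,0,0],[0,0,0],8]]' 40; python3 st.py .5265 -.047 .156 55.7
```

```text
time_s: 9.9
position: [0.5267, -0.0468, 0.1554]
orientation: [0.93, 3.0, 0.001]
contact_force: [2.4, 4.5, 1.9]
width: 0.009
t 9.9 p [526.7 -46.8 155.4] th 55.57 tilt z [ 0.001  0.001 -1.   ] w 9.0
j [ 0.32  0.8  -0.56  1.75  0.58  0.76  0.44] F [2.41 4.48 1.87] T [ 0.904 -0.531  0.04 ]
shift units [ 0.001 -0.005 -0.012]
az units -0.03
```

```bash
python3 -m crank '[[[0,0.01,0],[0,0,0],8],[[0,0,0],[0,0,0],8]]' >/dev/null; python3 st.py; python3 -m crank '[[[0,0,0],[0,0,1],8],[[0,0,0],[0,0,0],8]]'>/dev/null; python3 st.py;python3 -m crank '[[[0,0,0],[0,0,1],8],[[0,0,0],[0,0,0],8]]'>/dev/null; python3 st.py
```

```text
t 10.15 p [526.7 -46.8 155.4] th 55.55 tilt z [ 0. -0. -1.] w 9.1
j [ 0.32  0.8  -0.56  1.75  0.58  0.76  0.44] F [1.29 3.64 4.67] T [ 0.555 -0.166  0.01 ]
t 10.4 p [526.7 -46.8 155.4] th 50.56 tilt z [-0. -0. -1.] w 9.3
j [ 0.31  0.8  -0.53  1.75  0.56  0.75  0.37] F [0.65 2.4  6.57] T [ 0.422 -0.048  0.006]
t 10.65 p [526.7 -46.9 155.4] th 45.59 tilt z [-0. -0. -1.] w 9.5
j [ 0.3   0.79 -0.51  1.75  0.54  0.74  0.31] F [0.07 3.   5.  ] T [ 0.445 -0.045  0.045]
```

```bash
for i in 1; do python3 -m crank '[[[0,0,0],[0,0,1],8],[[0,0,0],[0,0,1],8],[[0,0,0],[0,0,0],8]]'>/dev/null; python3 st.py; done; python3 -m crank '[[[0,0,0],[0,0,0],8]]'>/dev/null; python3 st.py; python3 -m crank '[[[0,0,0],[0,0,0],8]]'>/dev/null; python3 st.py
```

```text
t 11.03 p [526.6 -46.9 155.4] th 35.59 tilt z [-0. -0. -1.] w 9.4
j [ 0.27  0.79 -0.46  1.75  0.49  0.72  0.18] F [-0.33  2.46  5.37] T [ 0.38   0.028 -0.022]
t 11.15 p [526.6 -46.8 155.4] th 35.67 tilt z [-0. -0. -1.] w 9.5
j [ 0.27  0.79 -0.46  1.75  0.49  0.72  0.18] F [0.13 2.54 5.91] T [ 0.488  0.117 -0.078]
t 11.28 p [526.6 -46.9 155.4] th 35.67 tilt z [-0. -0. -1.] w 9.3
j [ 0.27  0.79 -0.46  1.75  0.49  0.72  0.18] F [0.03 2.39 6.9 ] T [0.465 0.04  0.03 ]
```

```bash
python3 -m crank '[[[0,0,0],[0,0,1],8],[[0,0,0],[0,0,1],8],[[0,0,0],[0,0,0],8]]'>/dev/null; python3 st.py
```

```text
t 11.65 p [526.5 -46.9 155.4] th 25.59 tilt z [-0. -0. -1.] w 9.2
j [ 0.25  0.78 -0.41  1.75  0.44  0.7   0.05] F [-0.03  3.13  6.65] T [0.351 0.085 0.058]
```

```bash
cat > av.py <<'E'
from h import *
import sys
from scipy.spatial.transform import Rotation as R
L=[];E=[]
for i in range(int(sys.argv[1]) if len(sys.argv)>1 else 8):
    r.get_image("side"); s=r.observe(); L.append(s["torque"][2]); E.append(s["effort"][6])
M=R.from_rotvec(s["orientation"]).as_matrix()
print("t",round(s["time_s"],2),"th",round(np.degrees(np.arctan2(M[1,1],M[0,1])),2),"Tz",round(np.mean(L),3),"sd",round(np.std(L),3),"e7",round(np.mean(E),4),"sd",round(np.std(E),4))
E
python3 av.py
```

```text
t 12.05 th 25.67 Tz 0.025 sd 0.029 e7 -0.0345 sd 0.0926
```

```bash
python3 -m crank '[[[0,0,0],[0,0,1],8],[[0,0,0],[0,0,1],8],[[0,0,0],[0,0,0],8]]'>/dev/null; python3 av.py 5; python3 -m crank '[[[0,0,0],[0,0,1],8],[[0,0,0],[0,0,0],8]]'>/dev/null; python3 av.py 5
```

```text
t 12.68 th 15.67 Tz 0.032 sd 0.038 e7 -0.0618 sd 0.1061
t 13.18 th 10.66 Tz 0.042 sd 0.031 e7 -0.0737 sd 0.106
```

```bash
python3 -m crank '[[[0,0,0],[0,0,1],8],[[0,0,0],[0,0,1],8],[[0,0,0],[0,0,0],8]]'>/dev/null; python3 av.py 5
```

```text
t 13.8 th 0.67 Tz 0.02 sd 0.035 e7 -0.0614 sd 0.104
```

```bash
python3 st.py
```

```text
t 13.8 p [526.4 -46.9 155.3] th 0.67 tilt z [-0.001 -0.    -1.   ] w 9.1
j [ 0.18  0.77 -0.28  1.75  0.32  0.67 -0.27] F [-1.83  2.65  8.41] T [0.494 0.371 0.055]
```

```bash
python3 -m crank '[[[0,0,0],[0,0,1],8],[[0,0,0],[0,0,1],8],[[0,0,0],[0,0,0],8]]'>/dev/null; python3 av.py 5
```

```text
t 14.43 th -9.33 Tz 0.095 sd 0.024 e7 -0.1498 sd 0.1025
```

```bash
python3 -m crank '[[[0,0,0],[0,0,1],8],[[0,0,0],[0,0,0],8]]'>/dev/null; python3 av.py 5
```

```text
t 14.93 th -14.32 Tz 0.174 sd 0.021 e7 -0.2243 sd 0.1018
```

Touch was felt: Tz rose from 0.03 to 0.095 and then 0.174 N·m, which puts first touch at θ ≈ -6°. I'll back off to θ ≈ 84°.

```bash
python3 -m crank '[[[0,0,0],[0,0,-1],8],[[0,0,0],[0,0,-1],8],[[0,0,0],[0,0,-1],8],[[0,0,0],[0,0,-1],8],[[0,0,0],[0,0,-1],8],[[0,0,0],[0,0,-1],8],[[0,0,0],[0,0,-1],8],[[0,0,0],[0,0,-1],8],[[0,0,0],[0,0,-1],8],[[0,0,0],[0,0,-1],8],[[0,0,0],[0,0,0],8]]'>/dev/null; python3 av.py 4;  python3 -m crank '[[[0,0,0],[0,0,-1],8],[[0,0,0],[0,0,-1],8],[[0,0,0],[0,0,-1],8],[[0,0,0],[0,0,-1],8],[[0,0,0],[0,0,-1],8],[[0,0,0],[0,0,-1],8],[[0,0,0],[0,0,-1],8],[[0,0,0],[0,0,-1],8],[[0,0,0],[0,0,-1],8],[[0,0,0],[0,0,-0.7],8],[[0,0,0],[0,0,0],8],[[0,0,0],[0,0,0],8]]'>/dev/null; python3 av.py 6; python3 st.py
```

```text
t 16.5 th 35.67 Tz -0.035 sd 0.028 e7 0.0926 sd 0.1158
t 18.3 th 84.18 Tz 0.037 sd 0.031 e7 -0.0013 sd 0.0046
t 18.3 p [526.8 -46.6 155.4] th 84.18 tilt z [ 0.  0. -1.] w 9.6
j [ 0.39  0.83 -0.7   1.75  0.7   0.83  0.82] F [1.9  4.62 5.1 ] T [ 0.763 -0.225 -0.002]
```

```bash
python3 -m crank '[[[0,0,0],[0,0,0],12],[[0,0,0],[0,0,0],20],[[0,0,0],[0,0,0],50],[[0,0,0],[0,0,0],50],[[0,0,0.25],[0,0,0],50],[[0,0,0.25],[0,0,0],50],[[0,0,0],[0,0,0],50]]'; python3 st.py .5267 -.047 .130 83.5; python3 - <<'E'
from h import *
s=r.get_image("side"); crop(s,"s3",270,150,130,115,6)
E
```

```text
time_s: 19.18
position: [0.5262, -0.0467, 0.1291]
orientation: [-0.162, -3.136, -0.0]
contact_force: [-0.1, -0.4, 0.8]
width: 0.0499
t 19.18 p [526.2 -46.7 129.1] th 84.07 tilt z [-0.002  0.    -1.   ] w 49.9
j [ 0.37  0.87 -0.67  1.77  0.74  0.77  0.79] F [-0.15 -0.42  0.78] T [ 0.019  0.009 -0.017]
shift units [-0.01  -0.004 -0.018]
az units 0.11
```

View pics/s3.png

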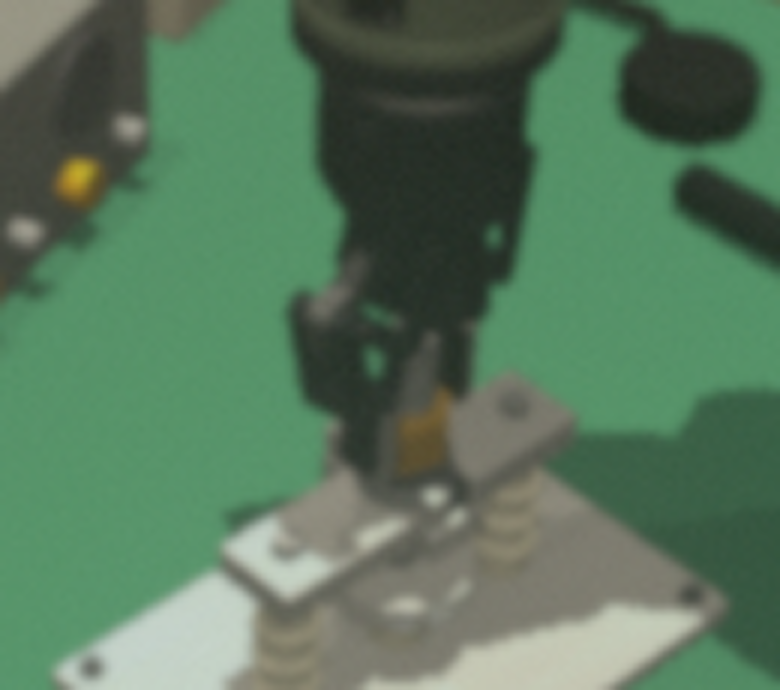

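The fingers are on either side of the nut at (425,440). I'll grip and retighten.

```bash
python3 -m crank '[[[0.01,0,0],[0,0,0.1],40],[[0,0,0],[0,0,0],33],[[0,0,0],[0,0,0],28],[[0,0,0],[0,0,0],28],[[0,0,0],[0,0,0],28]]' 60; python3 st.py .5267 -.047 .130 83.5; python3 -m crank '[[[0,0,0.0035],[0,0,1],28],[[0,0,0.0035],[0,0,1],28],[[0,0,0.0035],[0,0,1],28],[[0,0,0.0035],[0,0,1],28],[[0,0,0],[0,0,0],28]]' >/dev/null; python3 av.py 5; python3 st.py
```

```text
time_s: 19.85
position: [0.5264, -0.0464, 0.1308]
orientation: [0.176, 3.136, 0.001]
contact_force: [-1.5, 1.5, 6.7]
width: 0.0301
t 19.85 p [526.4 -46.4 130.8] th 83.56 tilt z [ 0.001  0.    -1.   ] w 30.1
j [ 0.37  0.87 -0.67  1.77  0.74  0.77  0.78] F [-1.46  1.53  6.72] T [ 0.356  0.411 -0.022]
shift units [-0.008 -0.011  0.016]
az units 0.01
t 20.73 th 63.56 Tz -0.047 sd 0.025 e7 -0.0406 sd 0.1236
t 20.73 p [526.4 -46.4 130.1] th 63.56 tilt z [ 0.001  0.    -1.   ] w 30.7
j [ 0.33  0.85 -0.57  1.77  0.66  0.72  0.51] F [-1.5   1.38  7.54] T [ 0.337  0.461 -0.027]
```

```bash
python3 -m crank '[[[0,0,0.0035],[0,0,1],28],[[0,0,0.0035],[0,0,1],28],[[0,0,0],[0,0,0],28]]' >/dev/null; python3 av.py 5; python3 -m crank '[[[0,0,0.0035],[0,0,1],28],[[0,0,0],[0,0,0],28]]' >/dev/null; python3 av.py 5
```

```text
t 21.35 th 53.56 Tz -0.048 sd 0.014 e7 -0.0408 sd 0.1227
t 21.85 th 48.56 Tz -0.042 sd 0.017 e7 -0.0358 sd 0.1146
```

```bash
python3 -m crank '[[[0,0,0.0035],[0,0,1],28],[[0,0,0],[0,0,0],28]]' >/dev/null; python3 av.py 5;python3 st.py
```

```text
t 22.35 th 43.57 Tz -0.053 sd 0.033 e7 -0.0348 sd 0.1129
t 22.35 p [526.4 -46.4 129.4] th 43.57 tilt z [ 0.001  0.    -1.   ] w 30.7
j [ 0.28  0.83 -0.47  1.77  0.57  0.67  0.24] F [-1.98  1.56  7.57] T [ 0.41   0.388 -0.011]
```

```bash
python3 -m crank '[[[0,0,0.0035],[0,0,1],28],[[0,0,0],[0,0,0],28]]' >/dev/null; python3 av.py 5
```

```text
t 22.85 th 38.56 Tz -0.056 sd 0.019 e7 -0.0266 sd 0.0949
```

```bash
python3 -m crank '[[[0,0,0.0035],[0,0,1],28],[[0,0,0],[0,0,0],28]]' >/dev/null; python3 av.py 5
```

```text
t 23.35 th 33.57 Tz -0.025 sd 0.018 e7 -0.053 sd 0.0912
```

```bash
python3 -m crank '[[[0,0,0.0035],[0,0,1],28],[[0,0,0],[0,0,0],28]]' >/dev/null; python3 av.py 5; python3 st.py
```

```text
t 23.85 th 28.57 Tz 0.021 sd 0.008 e7 -0.0957 sd 0.0984
t 23.85 p [526.4 -46.4 129.1] th 28.57 tilt z [ 0.001  0.    -1.   ] w 30.5
j [ 0.24  0.82 -0.4   1.78  0.49  0.64  0.05] F [-2.76  1.15 13.97] T [0.365 0.797 0.015]
```

```bash
python3 -m crank '[[[0,0,0.003],[0,0,1],28],[[0,0,0],[0,0,0],28]]' >/dev/null; python3 av.py 5; python3 st.py
```

```text
t 24.35 th 23.58 Tz 0.076 sd 0.028 e7 -0.1787 sd 0.0992
t 24.35 p [526.4 -46.4 129. ] th 23.58 tilt z [ 0.001  0.    -1.   ] w 30.7
j [ 0.23  0.82 -0.38  1.78  0.47  0.63 -0.01] F [-3.    1.08 15.04] T [0.325 0.811 0.09 ]
```

```bash
python3 -m crank '[[[0,0,0.003],[0,0,0.6],28],[[0,0,0],[0,0,0],28]]' >/dev/null; python3 av.py 5; python3 st.py
```

```text
t 24.85 th 20.59 Tz 0.296 sd 0.011 e7 -0.3555 sd 0.059
t 24.85 p [526.4 -46.4 129. ] th 20.59 tilt z [ 0.001  0.    -1.   ] w 30.2
j [ 0.22  0.82 -0.36  1.78  0.45  0.63 -0.05] F [-4.09  2.26 17.13] T [0.275 0.934 0.305]
```

```bash
python3 av.py 6; python3 -m crank '[[[0,0,0],[0,0,0],28],[[0,0,0],[0,0,0],28]]' >/dev/null; python3 av.py 8; python3 st.py
```

```text
t 25.15 th 20.59 Tz 0.292 sd 0.027 e7 -0.3145 sd 0.0002
t 25.8 th 20.59 Tz 0.307 sd 0.04 e7 -0.3133 sd 0.0002
t 25.8 p [526.4 -46.4 129. ] th 20.59 tilt z [ 0.001  0.    -1.   ] w 30.4
j [ 0.22  0.82 -0.36  1.78  0.45  0.63 -0.05] F [-3.93  1.35 17.21] T [0.319 0.997 0.328]
```

Torque is steady at about 0.30 N·m, and the joint 7 effort of 0.313 agrees. I'll let go and rise.

```bash
python3 -m crank '[[[0,0,0],[0,0,0],33],[[0,0,0],[0,0,0],40],[[0,0,0],[0,0,0],50],[[0,0,-0.3],[0,0,0],50],[[0,0,-0.6],[0,0,0],50],[[0,0,-0.8],[0,0,0],50],[[0,0,-0.8],[0,0,0],50],[[0,0,0],[0,0,0],50]]'; python3 st.py .35 -.3 .26; python3 - <<'E'
from h import *
s=r.get_image("side"); crop(s,"s4",270,150,130,115,6)
E
```

```text
time_s: 26.8
position: [0.527, -0.0466, 0.2563]
orientation: [1.788, 2.579, 0.004]
contact_force: [0.2, 0.4, 0.1]
width: 0.0503
t 26.8 p [527.  -46.6 256.3] th 20.54 tilt z [ 0.005  0.    -1.   ] w 50.3
j [ 0.28  0.64 -0.46  1.62  0.33  0.95  0.06] F [0.19 0.42 0.06] T [0.031 0.063 0.077]
shift units [-3.503 -5.093 -0.09 ]
```

View pics/s4.png

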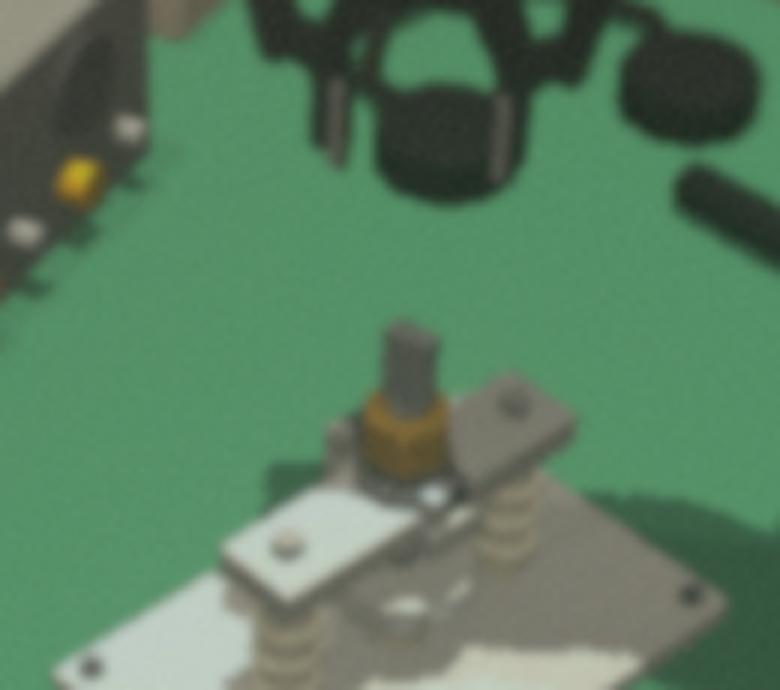

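```bash
python3 -m crank '[[[-0.6,-0.8,-0.1],[0,0,0],50],[[-0.6,-0.8,0],[0,0,0],50],[[-0.6,-0.8,0],[0,0,0],50],[[-0.6,-0.8,0],[0,0,0],50],[[-0.6,-0.8,0],[0,0,0],50],[[-0.6,-0.8,0],[0,0,0],50],[[0,0,0],[0,0,0],50]]'; python3 - <<'E'
from h import *
S=8
d=r.get_image("top"); u0,v0,w,h=310,222,44,44
big=cv2.resize(d["img"][v0:v0+h,u0:u0+w],None,fx=S,fy=S,interpolation=cv2.INTER_CUBIC)
cv2.imwrite("pics/t5.png",cv2.resize(big[:,:,::-1],None,fx=1.7,fy=1.7))
cv2.imwrite("pics/t5f.png",d["img"][:,:,::-1])
hsv=cv2.cvtColor(big,cv2.COLOR_RGB2HSV)
def back(p): return [(p[0]+.5)/S-.5+u0,(p[1]+.5)/S-.5+v0]
def biggest(m): return max(cv2.findContours(m,cv2.RETR_EXTERNAL,cv2.CHAIN_APPROX_NONE)[0],key=cv2.contourArea)
mh=cv2.inRange(hsv,(0,0,170),(180,60,255)); n,l,st,ce=cv2.connectedComponentsWithStats(mh)
cx=proj(d,[.525,-.0475,.174])[0]; k=l[int((cx[1]-v0+.5)*S),int((cx[0]-u0+.5)*S)]
if k: print("head",cv2.minAreaRect(np.array([onz(d,back(p[0]),.174)[:2]*1000 for p in biggest((l==k).astype(np.uint8))],np.float32)))
mn=cv2.inRange(hsv,(15,90,120),(40,255,255)); W=np.array([onz(d,back(p[0]),.136)[:2]*1000 for p in cv2.convexHull(biggest(mn))])
f=lambda a:np.ptp(W@[np.cos(np.radians(a)),np.sin(np.radians(a))])
print("nut width",[(a,round(f(a),1)) for a in range(0,180,6)])
E
```

```text
time_s: 27.72
position: [0.3623, -0.302, 0.2574]
orientation: [-1.795, -2.576, 0.001]
contact_force: [1.0, 1.8, -0.3]
width: 0.0503
head ((524.5078735351562, -45.71453857421875), (12.516108512878418, 18.99339485168457), 89.46843719482422)
nut width [(0, np.float64(37.0)), (6, np.float64(36.4)), (12, np.float64(35.5)), (18, np.float64(34.2)), (24, np.float64(32.8)), (30, np.float64(33.1)), (36, np.float64(34.1)), (42, np.float64(34.8)), (48, np.float64(35.3)), (54, np.float64(35.4)), (60, np.float64(35.2)), (66, np.float64(34.6)), (72, np.float64(34.2)), (78, np.float64(33.6)), (84, np.float64(33.4)), (90, np.float64(34.3)), (96, np.float64(35.1)), (102, np.float64(35.9)), (108, np.float64(36.4)), (114, np.float64(36.6)), (120, np.float64(36.3)), (126, np.float64(35.8)), (132, np.float64(34.8)), (138, np.float64(33.6)), (144, np.float64(33.9)), (150, np.float64(35.2)), (156, np.float64(36.3)), (162, np.float64(37.1)), (168, np.float64(37.4)), (174, np.float64(37.4))]
```

View pics/t5.png

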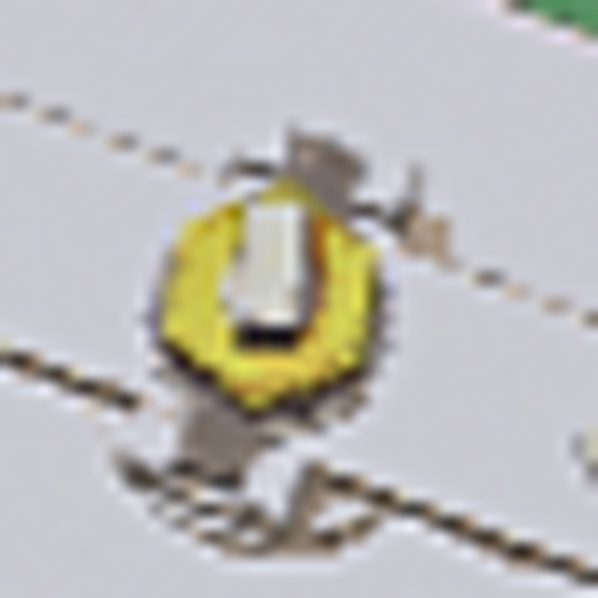

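View pics/t5f.png

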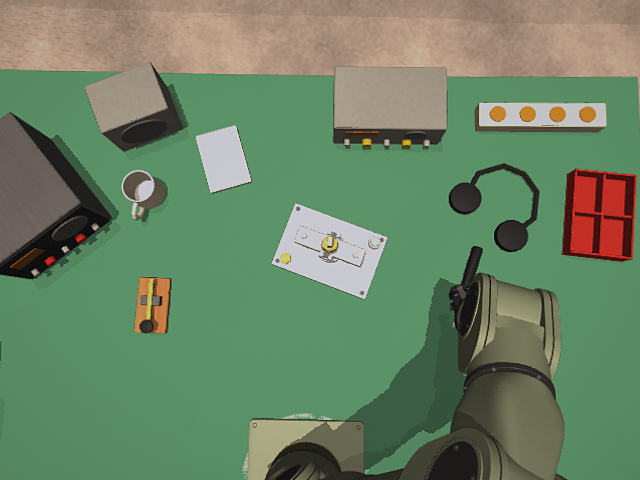

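```bash
python3 st.py; python3 -c "
from rig import r
print(r.hand_in())"
```

```text
t 27.77 p [ 363.7 -300.2  257.6] th 20.4 tilt z [-0.001  0.001 -1.   ] w 50.0
j [ 0.92  0.56 -0.51  1.81  0.35  0.86  0.6 ] F [ 0.38 -0.22 -0.17] T [ 0.073 -0.043  0.007]
the job is handed in; nothing more can be done
None
```

The job is handed in at about 28 s. `hand_in()` gives no verdict, so the result rests on my own measurements.

- **Loosening:** I turned the lock nut about 67° anticlockwise and it ran free. I did not measure the nut's force on its washer directly.
- **Touch:** I turned the spindle clockwise in 5–10° steps. The averaged torque rose from about 0.03 to 0.095 and then 0.174 N·m, which is about 70 N on the plates. That puts first touch at a jaw angle of about -6°.
- **Back-off:** I turned it back to a jaw angle of 84°, 90° from touch, for a calculated gap of about 3.1 mm.
- **Retightening:** I turned the nut clockwise to a steady 0.30 N·m; the joint 7 effort gave 0.31. With the sensor's zero offset, the true value could be 0.25–0.34 N·m. The torque jumped over the last 3°, from 0.08 to 0.30.
- **Release:** The gripper is open and clear of everything, with contact force near zero. In the last overall picture the bystanders looked unmoved; I judged that by eye.

**Where the checks disagreed:**
- The final top view puts the head about 5° further anticlockwise than the gripper angle did. That would make the gap about 3.3 mm, still within range. I could not measure the gap itself.
- The same view puts the nut's flats at about 23°, against 20.6° from the gripper. I put that down to the coarse picture or a little spring-back.

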